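# Fill the tin lane on the pantry shelf

## Robot

A 6-joint arm with a two-finger parallel gripper is mounted at the origin on the work surface. World frame = base frame: x ahead of the robot, y to its left, z up, the work surface at z = 0. Lengths are in mm, angles in rad, forces in N, time in s.
With the tool pointing down it reaches from about 375 to 975 mm from the base axis. Payload 3.8 kg.
Tool frame: the origin (TCP) lies midway between the tips of the shut fingers; the grasp point (between the pads) lies 19 mm behind it; y points along the fingers, z is the direction in which the jaws open and shut, and the axes are right-handed (so a half turn about y gives the same grasp; the last joint's range is limited). The gripper opens to 85 mm and grips with 20 to 120 N. Pads are 22 mm wide; open, the fingers measure 114 mm over their backs; the gripper's body (76 mm by 85 mm) begins 54 mm behind the grasp point. The pads swing forward as they close: fully open they stand 13 mm farther back than shut.
Start: joints at [-1.334, 0.264, 1.604, -0, 1.274, -0.037], TCP at [182.509, -649.853, 231.28] pointing down, gripper open.
Joint ranges: [-2.63, 2.63], [-0.94, 2.18], [0.31, 2.57], [-1.31, 4.45], [0, 2.66], [-2.55, 2.55]. Speed limits (rad/s): [2.57, 2.57, 3.14, 3.14, 3.14, 3.14].

## Interface

Orientations are given as a unit quaternion [x, y, z, w].
In Python, from bench import * gives the robot as it stands. Calls block until the motion is done:
- reach(position, orientation): joint-space move of the TCP to a pose.
- servo_line(position, max_speed=150, rot=None, max_force=None): straight line of the TCP; rot=None keeps the orientation; max_speed is the mean speed in mm/s. With max_force (N) it stops when the force on the tool has changed by that much, and returns True; else False.
- movej(angles): joint-space move.
- release() and close(strength=None): open the fingers fully, or close them until they stop; strength is the grip in N (None keeps the last).
- sleep(seconds).
- solve_ik(position, orientation): joint angles nearest the present ones, or None.
- camera(name): name is "scene" or "side" or "wrist"; returns the picture (400x640x3 uint8, red, green, blue); there is no depth.
- get_calibration(name): a dict with "fovy" (degrees; the focal length in pixels is half the picture's height over the tangent of half this angle, whatever the lens; pixels are square), "cx", "cy" (the principal point, pixels), "world_from_camera" (4x4, takes a point from camera to world coordinates). Camera axes: x right, y down, z forward; pixel columns grow to the right and rows downward; lengths in mm; the calibration is good to about 2 mm. The wrist camera is an equidistant fisheye: a pixel r from the principal point sees the ray r / f radians off the axis. A picture is of the moment at which its call begins: read the wrist's pose just before it. get_calibration takes no time and is no camera call; for the wrist camera it gives the pose at the moment of the call.
A pose or a line that the arm cannot do raises Unreachable and nothing moves.
- close_job(): hands the job in, once; it reports no verdict.
Trained networks look in the newest picture that a camera, given by its name, has taken for a name from the list of things; names that differ only in an ending like _2 or _b are one class to them, and where a whole thing is asked for, a point or a joint stands for the part that bears it (a point fixed in the world has none). Each returns a list of dicts, best first, with "score" (0 to 1); they miss things now and then, are a little off and sometimes report something else, mostly with a low value. They report only what shows in the picture. A call takes as long as a camera call.
- boxes_of(camera, label): "extent" ([left, top, width, height] in pixels, round what is visible of it).
- silhouettes(camera, label): "mask" (400x640 bool, what is visible of it) and "extent" ([left, top, width, height] in pixels, round what is visible of it).
Readings, each from a call of its own:
- current_t(): time.
- current_joints(): joint angles.
- current_joint_velocities(): joint speeds.
- current_tau(): joint torques, N m.
- current_eef_pos(): TCP position.
- current_tcp_rot(): TCP orientation.
- current_contact_force(): force on the tool from outside, world axes, zero at the start.
- current_wrist_torque(): the same for the moment, N m.
- current_gripper_width(): finger opening in mm.
Only numpy, scipy, OpenCV 4.12 (cv2) and the standard library are available. Lean on these libraries where they do the work, as an engineer would, in place of code of your own. Each camera call takes 0.05 s, during which the arm holds its last target. There are 200 camera calls.

## Task

Slide the two plain tins, one after the other, and then the shaker with the pour spout into the lane between the two guide rails, so that the three stand in single file, pushed up tight against the end stop and one another, with the shaker nearest the mouth and its spout pointing straight out of the mouth. Keep everything standing on the board the whole time: slide and turn, do not lift or tip. Leave the jar, the bottle and the carton alone.

Things in the scene. Friction and masses are not known exactly. Their poses are not given: they have to be found in the camera images.
- lane: Fixed aluminium lane, no floor plate. Origin: on its centreline at the inner face of the end stop, at work-surface height; +x runs from the stop out to the mouth, y across. Two guide rails 25 mm high, 6 mm thick, inner faces at y = +-31 mm, straight to x = 177, then flaring to 105 mm apart at x = 213; outer flanges 2 mm high to y = +-50. End stop 40 mm high, 74 wide, 6 thick (x = -6 to 0).
- lane_mouth (a point): Point on the lane's centreline at work-surface height where the straight rails end, 177 mm from the end stop; axes as the lane's.
- tin_a: Plain steel food tin with a paper label and flat ribbed top, upright cylinder 54 mm in diameter, 70 mm high, about 0.2 kg, loose. Origin: centre of its underside, z up.
- tin_b: A second tin exactly like tin_a.
- shaker: Steel shaker, upright cylinder 54 mm in diameter, 70 mm high, paper label, about 0.2 kg, loose; on its white top a black pour spout: a block 20 mm long (6 to 26 mm off the axis), 14 wide, 10 high, so 80 mm high in all. Origin: centre of its underside, z up; +x points from the axis towards the spout.
- spout (a point): Outer end of the shaker's spout, 26 mm from the shaker's axis along its +x, 75 mm above its underside.
- jar: Bystander: glass jar 72 mm in diameter, 95 mm high. Origin: centre of its underside.
- oil: Bystander: glass bottle 60 mm in diameter, 160 mm high. Origin: centre of its underside.
- carton: Bystander: cardboard packet 55 x 90 x 120 mm (x, y, z). Origin: centre of its underside.

How it is judged (in metres and radians):
On the way, in this order (a step that is already met when the one before it is completed fails the run):
1. one of the tins stands between the rails (((x of tin_a in the frame of lane between 0 and 0.165 m and y of tin_a in the frame of lane between -0.012 and 0.012 m) or (x of tin_b in the frame of lane between 0 and 0.165 m and y of tin_b in the frame of lane between -0.012 and 0.012 m))), for 0.1 s.
2. both tins stand between the rails (x of tin_a in the frame of lane between 0 and 0.165 m and y of tin_a in the frame of lane between -0.012 and 0.012 m and x of tin_b in the frame of lane between 0 and 0.165 m and y of tin_b in the frame of lane between -0.012 and 0.012 m), for 0.1 s.
At the end, for the whole second after the job is handed in: In the lane, centres 15-33 mm (one tin), 70-91 mm (other tin) and 120-147 mm (shaker) from the end stop, each within 12 mm of the centreline, upright within 0.08 rad, on the board (within 5 mm), at rest (under 20 mm/s); spout points out of the mouth within 0.26 rad of the lane's axis (((x of tin_a in the frame of lane between 0.015 and 0.033 m and x of tin_b in the frame of lane between 0.07 and 0.091 m) or (x of tin_b in the frame of lane between 0.015 and 0.033 m and x of tin_a in the frame of lane between 0.07 and 0.091 m)) and x of shaker in the frame of lane between 0.12 and 0.147 m and y of tin_a in the frame of lane between -0.012 and 0.012 m and angle between each of tin_a, tin_b, shaker's own z axis and vertical below 0.08 rad and height (world z) of each of tin_a, tin_b, shaker below 0.005 m and linear speed of each of tin_a, tin_b, shaker below 0.02 m/s and y of tin_b in the frame of lane between -0.012 and 0.012 m and y of shaker in the frame of lane between -0.012 and 0.012 m and angle between the x axis of shaker and the x axis of lane, either way round below 0.26 rad and x of lane_mouth in the frame of shaker above 0 m); the robot touches nothing.
It fails at once if a tin or the shaker is lifted more than 15 mm off the board (height (world z) of any of tin_a, tin_b, shaker above 0.015 m).
It fails at once if a tin or the shaker is tipped by more than 0.35 rad (angle between any of tin_a, tin_b, shaker's own z axis and vertical above 0.35 rad).
It fails at once if the jar, bottle or carton is moved more than 20 mm or tipped by more than 0.3 rad (distance of any of jar, oil, carton from where it was at the start of the episode above 0.02 m or angle between any of jar, oil, carton's own z axis and vertical above 0.3 rad).
It also fails if it takes over 67 s, if anything falls off the work surface, if the arm or the gripper's body presses on something with over 40 N, if the wrist force passes 120 N, or if a joint passes its speed limit or range.

## Working session

There is one attempt and no reset: what is moved stays moved. The work goes in short steps, each a Python script; the robot and the scene stay as the last script left them, time stands still between calls to the robot, and variables do not carry over. Pictures are saved under pics/ and viewed, about 8 in all and at most 12, crops included, and the job is handed in when it is done.

```bash
mkdir -p pics; ls
python3 - <<'E'
from bench import *
import cv2,numpy as np
for n in("scene","side"):
    im=camera(n); cv2.imwrite(f"pics/{n}0.png",im[:,:,::-1])
    c=get_calibration(n); print(n,c["fovy"],c["cx"],c["cy"]); print(np.round(c["world_from_camera"],3).tolist())
    for l in("lane","tin_a","shaker","spout","jar","oil","carton"):
        print(l,[(round(b["score"],2),np.round(b["extent"]).tolist()) for b in boxes_of(n,l)][:4])
print(current_t(),current_tcp_rot())
E
```

```text
pics
scene 43.70389616218797 316.33249196331946 206.09159762638438
[[-0.412, 0.779, -0.473, 1243.577], [0.911, 0.356, -0.208, 318.967], [0.006, -0.517, -0.856, 1283.678], [0.0, 0.0, 0.0, 1.0]]
lane [(0.75, [300.0, 200.0, 80.0, 61.0])]
tin_a [(0.9, [240.0, 180.0, 25.0, 26.0]), (0.73, [277.0, 151.0, 18.0, 25.0])]
shaker [(0.87, [199.0, 134.0, 17.0, 34.0])]
spout [(0.75, [199.0, 135.0, 20.0, 25.0]), (0.21, [204.0, 207.0, 28.0, 33.0])]
jar [(0.68, [204.0, 208.0, 28.0, 34.0])]
oil [(0.82, [413.0, 266.0, 26.0, 34.0]), (0.16, [421.0, 172.0, 41.0, 46.0])]
carton [(0.78, [421.0, 173.0, 41.0, 42.0])]
side 48.56026910652654 329.32341103779453 193.41811065702566
[[-0.687, -0.494, 0.533, -100.091], [-0.726, 0.48, -0.492, 629.837], [-0.012, -0.725, -0.688, 933.432], [0.0, 0.0, 0.0, 1.0]]
lane [(0.62, [261.0, 194.0, 81.0, 57.0])]
tin_a [(0.91, [362.0, 156.0, 18.0, 27.0]), (0.74, [384.0, 183.0, 20.0, 29.0]), (0.4, [423.0, 139.0, 21.0, 28.0])]
shaker [(0.92, [425.0, 145.0, 18.0, 21.0])]
spout [(0.66, [421.0, 140.0, 21.0, 30.0])]
jar [(0.68, [331.0, 126.0, 25.0, 31.0])]
oil [(0.79, [183.0, 219.0, 34.0, 48.0])]
carton [(0.88, [259.0, 274.0, 48.0, 67.0])]
0.8 [ 0.09648855 -0.70046968  0.70051386 -0.09650135]
```

Run:
```python
import cv2,numpy as np
a=cv2.imread("pics/scene0.png")[110:320,170:490];b=cv2.imread("pics/side0.png")[110:350,150:470]
cv2.imwrite("pics/a.png",cv2.resize(a,(800,525),interpolation=cv2.INTER_CUBIC))
cv2.imwrite("pics/b.png",cv2.resize(b,(800,600),interpolation=cv2.INTER_CUBIC))
```

```text
(no output)
```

View pics/a.png

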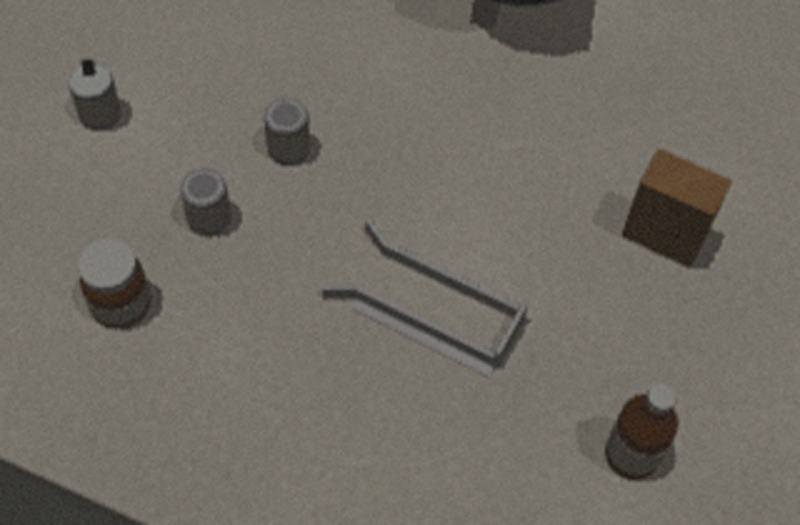

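View pics/b.png

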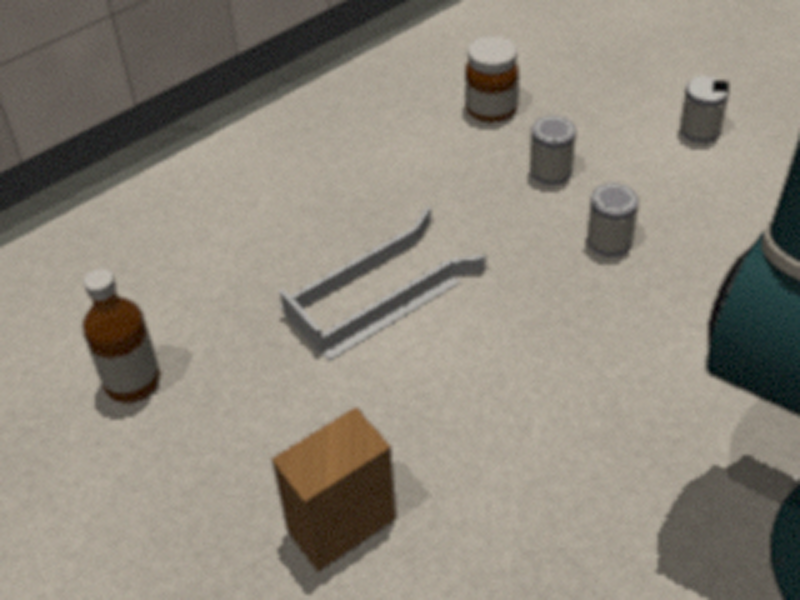

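The pictures show (full-frame px, scene / side): tins with tops at (285,155)/(395,189) and (252,184)/(371,161), the shaker at (207,142)/(432,146) with its spout pointing roughly toward −x. The lane's stop is near (375,243)/(272,240), with its mouth toward the tins.

```bash
cat > h.py <<'E'
from bench import *
import cv2,numpy as np
from scipy.spatial.transform import Rotation as R
def plane(cal,px,z):
    f=200/np.tan(np.radians(cal["fovy"])/2); T=np.array(cal["world_from_camera"])
    v=np.array([(px[0]-cal["cx"]),(px[1]-cal["cy"])],float)
    if cal.get("fish"):
        r=np.hypot(*v); th=r/f; d=np.array([*(v/max(r,1e-9)*np.sin(th)),np.cos(th)])
    else: d=np.array([*(v/f),1])
    d=T[:3,:3]@d; o=T[:3,3]
    return (o+d*(z-o[2])/d[2])[:2]
def project(cal,P):
    f=200/np.tan(np.radians(cal["fovy"])/2); T=np.array(cal["world_from_camera"])
    c=(np.atleast_2d(P)-T[:3,3])@T[:3,:3]
    if cal.get("fish"):
        r=np.hypot(c[:,0],c[:,1]); k=f*np.arctan2(r,c[:,2])/np.maximum(r,1e-9)
    else: k=f/c[:,2]
    return np.c_[c[:,0]*k+cal["cx"],c[:,1]*k+cal["cy"]]
E
python3 - <<'E'
from h import *
C={n:get_calibration(n) for n in("scene","side")}
pts={"tinP":(70,(287,113),(613,197)),"tinQ":(70,(204,186),(553,128)),"shk":(70,(92,80),(705,89)),"spout":(80,(88,64),(721,83)),
"jar":(95,(107,262),(492,52)),"oil":(160,(660,395),(100,280)),"cartontop":(120,(683,182),(333,455)),
"flareN":(25,(369,225),(484,258)),"flareF":(25,(323,292),(429,211)),"kinkN":(25,(387,250),(455,264)),"kinkF":(25,(357,293),(415,233)),
"stopN":(40,(526,310),(320,343)),"stopF":(40,(500,357),(285,295))}
for k,(z,a,b) in pts.items():
    a=np.array(a)/2.5+[170,110]; b=np.array(b)/2.5+[150,110]
    print(k,plane(C["scene"],a,z).round(),plane(C["side"],b,z).round())
w=get_calibration("wrist");print(w["fovy"],w["cx"],w["cy"],np.round(w["world_from_camera"],3).tolist())
E
```

```text
tinP [ 448. -137.] [ 451. -136.]
tinQ [ 584. -179.] [ 583. -178.]
shk [ 502. -378.] [ 501. -374.]
spout [ 489. -390.] [ 488. -386.]
jar [ 730. -218.] [ 722. -212.]
oil [664. 381.] [658. 383.]
cartontop [382. 329.] [374. 332.]
flareN [527.   7.] [515.   7.]
flareF [631.  -3.] [616.  -1.]
kinkN [549.  41.] [531.  37.]
kinkF [616.  33.] [600.  36.]
stopN [565. 219.] [537. 226.]
stopF [632. 213.] [616. 211.]
65.70646984690485 323.5968772241025 196.89683113108063 [[0.27, -0.921, -0.281, 254.887], [-0.963, -0.258, -0.079, -630.127], [0.0, 0.292, -0.956, 373.607], [0.0, 0.0, 0.0, 1.0]]
```

```bash
cat >> h.py <<'E'
def down(psi): # jaw direction psi
    c,s=np.cos(psi),np.sin(psi)
    return R.from_matrix(np.array([[s,0,c],[-c,0,s],[0,-1,0]])).as_quat()
def wcal():
    w=dict(get_calibration("wrist")); w["fish"]=True; return w
E
python3 - <<'E'
from h import *
import pickle
q=R.from_quat(current_tcp_rot()).as_matrix();print(q.round(2).tolist())
# keep camera offset along +x side: same relative yaw, rotated so camera lies to +x
psi0=np.arctan2(q[1,2],q[0,2]);print("psi",psi0)
d=-np.arctan2(20,73)
best=None
for p in(psi0+d,):
    reach([490,30,330],down(p))
print(current_joints(),current_t())
w=wcal();im=camera("wrist");cv2.imwrite("pics/w1.png",im[:,:,::-1]);pickle.dump(w,open("w1.pkl","wb"))
print(np.round(w["world_from_camera"],3).tolist())
for l in("lane","tin_a","shaker"):
    print(l,[(round(b["score"],2),np.round(b["extent"]).tolist()) for b in boxes_of("wrist",l)][:4])
E
```

```text
[[-0.96, 0.0, 0.27], [-0.27, -0.0, -0.96], [-0.0, -1.0, 0.0]]
psi -1.2970131003811964
[ 9.32726526e-03 -1.36845883e-01  1.84956382e+00 -2.31969767e-04
  1.42911038e+00  1.57468361e+00] 3.4583
[[0.005, -0.956, -0.292, 565.308], [-1.0, -0.005, -0.002, 29.442], [0.0, 0.292, -0.956, 472.102], [0.0, 0.0, 0.0, 1.0]]
lane [(0.67, [196.0, 62.0, 153.0, 73.0])]
tin_a [(0.91, [438.0, 79.0, 54.0, 37.0]), (0.63, [410.0, 164.0, 48.0, 45.0])]
shaker [(0.61, [532.0, 142.0, 45.0, 34.0])]
```

View pics/w1.png

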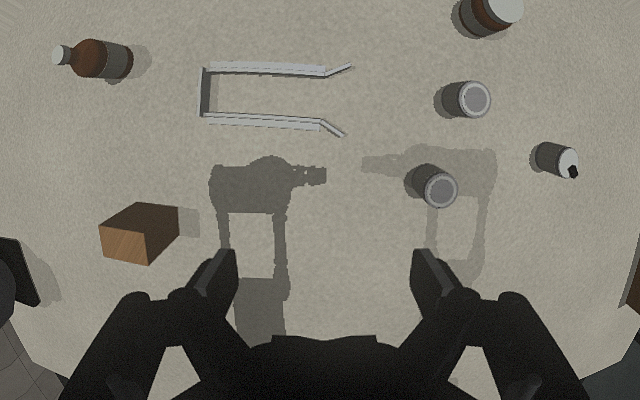

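The wrist view shows the lane clearly: stop at column ~205, mouth at ~325, rows 62–130. Tins have tops at (474,98) and (440,189), and the shaker's top is at (569,162). I'll magnify it for exact pixels.

Run:
```python
import cv2
a=cv2.imread("pics/w1.png")
A=cv2.resize(a[55:145,190:360],(765,405),interpolation=cv2.INTER_CUBIC)  #4.5x
cv2.imwrite("pics/c.png",A)
cv2.imwrite("pics/d.png",cv2.resize(a[70:220,395:595],(800,600),interpolation=cv2.INTER_CUBIC)) #4x
```

```text
(no output)
```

View pics/c.png

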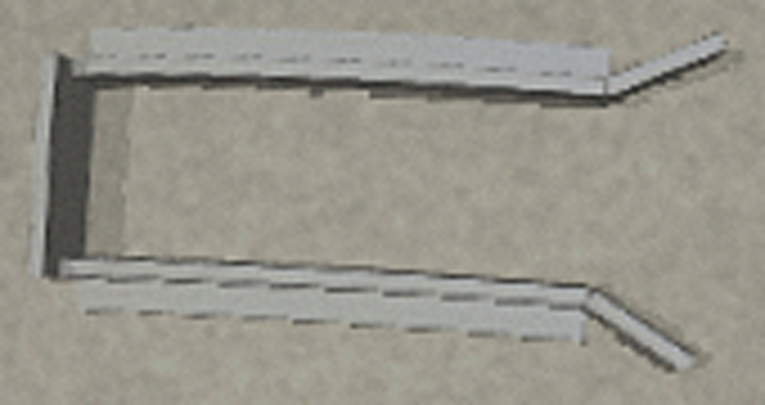

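View pics/d.png

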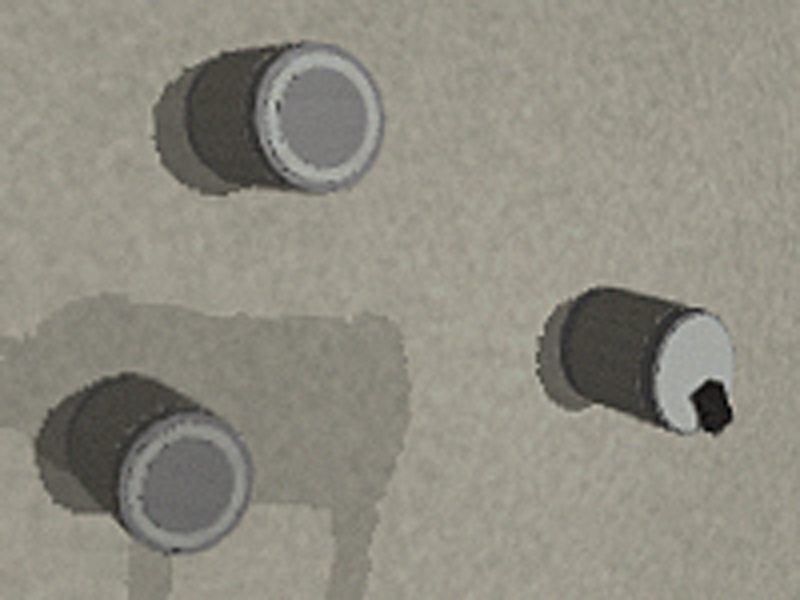

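Run:
```python
from h import *
import pickle
from scipy.optimize import least_squares
w=pickle.load(open("w1.pkl","rb"))
L=[((177,31,25),(607,95)),((177,-31,25),(590,288)),((0,31,25),(75,74)),((0,-31,25),(62,262)),
((0,37,40),(56,58)),((0,-37,40),(46,276)),((0,31,0),(93,82)),((0,-31,0),(85,255)),
((177,50,2),(608,50)),((177,-50,2),(583,340))]
uv=np.array([p for _,p in L],float); uv=(uv+.5)/4.5-.5+[190,55]; M=np.array([m for m,_ in L],float)
def build(p,s):
    c,si=np.cos(p[2]),np.sin(p[2]); m=M*[1,s,1]
    return np.c_[p[0]+c*m[:,0]-si*m[:,1],p[1]+si*m[:,0]+c*m[:,1],m[:,2]]
for s in(1,-1):
    r=least_squares(lambda p:(project(w,build(p,s))-uv).ravel(),[590,215,-1.6],loss="soft_l1")
    print(s,r.x.round(3),np.abs(r.fun).max().round(2),(project(w,build(r.x,s))-uv).round(1).tolist())
for k,z,p in(("Q",70,(320,117)),("P",70,(186,481)),("shk",70,(693,371)),("spoutfar",80,(722,418)),("spouttop",80,(714,405))):
    print(k,plane(w,(np.array(p)+.5)/4-.5+[395,70],z).round(1))
```

```text
1 [591.361 207.429  -1.655] 1.0 [[-0.1, 0.2], [-0.2, 0.0], [-0.9, 0.4], [-0.3, -0.6], [-0.1, -1.0], [-0.7, 0.7], [0.9, 0.0], [0.3, 0.4], [0.7, -0.7], [0.4, 0.2]]
-1 [622.417 207.431  -1.489] 103.36 [[-0.2, 1.3], [0.3, -83.3], [-0.7, 20.5], [-1.0, -61.1], [0.2, 27.8], [-1.5, -69.5], [1.0, 19.2], [-0.3, -57.2], [0.5, 25.1], [1.0, -103.4]]
Q [ 585.3 -179.5]
P [ 453.7 -137.7]
shk [ 504.7 -378.9]
spoutfar [ 487.5 -392.5]
spouttop [ 492.8 -385.7]
```

```bash
cat >> h.py <<'E'
O=np.array([591.4,207.4]);YAW=-1.655;U=np.array([np.cos(YAW),np.sin(YAW)]);PS=YAW+np.pi/2
Z=31
def lane(d): return O+d*U
def P3(p,z=Z): return [float(p[0]),float(p[1]),z]
def deliver(xy,d,psi=PS):
    reach(P3(xy,150),down(psi)); servo_line(P3(xy),150)
    close(25); sleep(.1); print("w",current_gripper_width(),"t",current_t())
    hit=servo_line(P3(lane(250)),130,rot=down(PS)) ; print("pre",current_gripper_width(),np.round(current_contact_force(),1))
    servo_line(P3(lane(d+35)),120)
    hit=servo_line(P3(lane(d-5)),40,max_force=10)
    p=np.array(current_eef_pos());print("hit",hit,"d",(p[:2]-O)@U,"w",current_gripper_width(),np.round(current_contact_force(),1))
    release(); q=current_eef_pos(); servo_line(P3(q,150),200); print("t",current_t())
E
python3 - <<'E'
from h import *
deliver((584.8,-179.3),27)
reach([490,30,330],down(-1.57))
w=wcal();im=camera("wrist");cv2.imwrite("pics/w2.png",im[:,:,::-1])
import pickle;pickle.dump(w,open("w2.pkl","wb"))
print([(round(b["score"],2),np.round(b["extent"]).tolist()) for b in boxes_of("wrist","tin_a")][:4],current_t())
E
```

```text
w 52.81723901766055 t 6.7083
pre 52.864222294823705 [0.3 0.8 7.3]
hit True d 25.480931005796833 w 52.810375467640185 [-0.7 -0.9  3.5]
t 11.6917
[(0.96, [414.0, 163.0, 45.0, 42.0]), (0.9, [190.0, 71.0, 54.0, 38.0]), (0.36, [459.0, 2.0, 67.0, 31.0])] 12.925
```

View pics/w2.png

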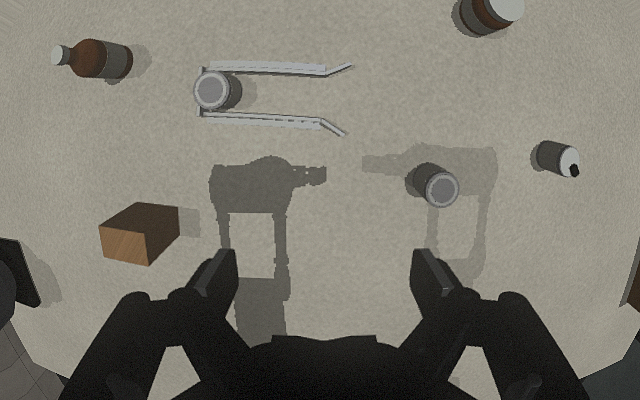

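The first tin stands in the lane at the stop, top centre at (212,90); nothing else moved. Next is the second tin, then a close look at the shaker.

Run:
```python
from h import *
import pickle
p=plane(pickle.load(open("w2.pkl","rb")),(212,90),70)-O; print("tin1 lane",p@U,p@[-U[1],U[0]])
deliver((452.5,-137),81)
reach([450,-340,230],down(-1.8))
w=wcal();im=camera("wrist");cv2.imwrite("pics/w3.png",im[:,:,::-1]);pickle.dump(w,open("w3.pkl","wb"))
print([(round(b["score"],2),np.round(b["extent"]).tolist()) for b in boxes_of("wrist","shaker")][:2],current_t())
print(project(w,[504,-377,70]))
```

```text
tin1 lane 29.696901429902557 0.7087039346661219
w 52.85713038667097 t 15.975
pre 52.81516190159612 [0.2 0.9 5.5]
hit True d 78.37221769255886 w 52.816013822188644 [ 0.2 -1.9  3.5]
t 20.6583
[(0.86, [326.0, 93.0, 55.0, 54.0])] 22.5583
[[349.07291471 120.06670284]]
```

View pics/w3.png

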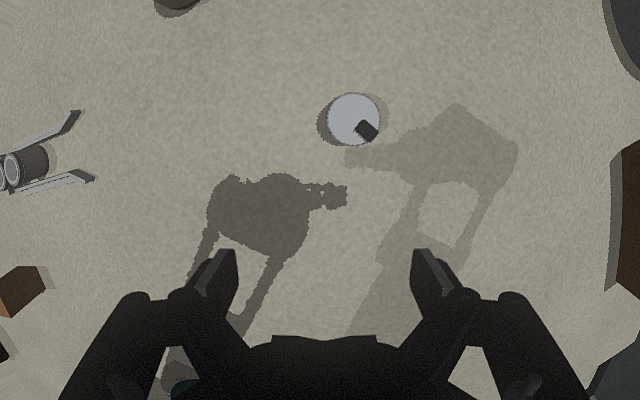

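The second tin stands in the lane behind the first. The shaker's white top is at (353,119) and its spout near (367,131). Next I measure the spout angle by segmentation.

Run:
```python
from h import *
import pickle
w=pickle.load(open("w3.pkl","rb"));im=cv2.imread("pics/w3.png");g=cv2.cvtColor(im,cv2.COLOR_BGR2GRAY)
m=np.zeros_like(g);m[85:155,320:390]=1
n,lab,st,ce=cv2.connectedComponentsWithStats(((g>135)&(m>0)).astype(np.uint8)); i=1+st[1:,4].argmax()
h=cv2.convexHull(np.argwhere(lab==i)[:,::-1].astype(np.int32)); e=cv2.fitEllipse(h); print("disc",e,st[i])
n,lab,st,ce=cv2.connectedComponentsWithStats(((g<70)&(m>0)).astype(np.uint8));
for i in range(1,n):
    if st[i,4]>60:
        pts=np.argwhere(lab==i)[:,::-1].astype(np.int32); r=cv2.minAreaRect(pts); print("dark",st[i],r)
        b=cv2.boxPoints(r); B=np.array([plane(w,q,80) for q in b]); print(B.round(1).tolist(), "centre",B.mean(0))
c=plane(w,e[0],70);print("c",c); d=B.mean(0)-c;print("ang",np.degrees(np.arctan2(d[1],d[0])),np.hypot(*d))
for k in(0,1):
    v=B[k+1]-B[k];print(np.degrees(np.arctan2(v[1],v[0])),np.hypot(*v))
print(np.degrees(YAW))
```

```text
disc ((353.0157470703125, 118.8587646484375), (50.7462043762207, 51.754512786865234), 88.60066223144531) [ 328   94   51   51 1754]
dark [355 120  23  22 295] ((365.85638427734375, 130.27073669433594), (21.406871795654297, 14.419906616210938), 41.987213134765625)
[[496.1, -378.3], [504.1, -389.4], [487.6, -401.5], [479.5, -390.3]] centre [ 491.81789201 -389.87119193]
c [ 504.34248974 -381.00312738]
ang -144.6995275672853 15.346273718744426
-54.03865084317725 13.686745815251747
-143.66119999850966 20.436979164977807
-94.82451509415125
```

Run:
```python
from h import *
import pickle
deliver((504,-379.7),135,PS-0.859)
reach([490,30,330],down(-1.57))
w=wcal();im=camera("wrist");cv2.imwrite("pics/w4.png",im[:,:,::-1]);pickle.dump(w,open("w4.pkl","wb"))
cv2.imwrite("pics/w4c.png",cv2.resize(im[50:150,180:360,::-1],(792,440),interpolation=cv2.INTER_CUBIC))
print(current_t())
for d,z in((27,70),(81,70),(135,70)): print(project(w,[*lane(d),z]))
```

```text
w 53.71736638636199 t 24.825
pre 53.3925012590886 [-0.7 -2.   6.4]
hit True d 131.85001344418092 w 53.2509004279026 [ 0.1 -0.4  3.2]
t 30.55
31.8667
[[209.98010717  90.55692187]]
[[248.68810355  91.25672993]]
[[289.79612735  93.15871334]]
```

View pics/w4c.png

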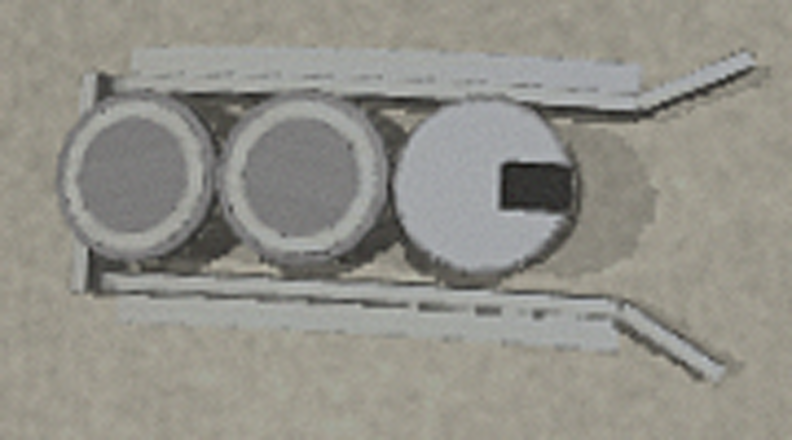

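Run:
```python
from h import *
import pickle
w=pickle.load(open("w4.pkl","rb"));V=[-U[1],U[0]]
f=lambda p,z:(lambda q:np.array([q@U,q@V]))(plane(w,(np.array(p)+.5)/4.4-.5+[180,50],z)-O)
for k,p in(("t1",(137,178)),("t2",(303,180)),("sh",(486,186))): print(k,f(p,70).round(1))
a=f((500,187),80);b=f((573,189),80);d=b-a;print("spout",a,b,np.degrees(np.arctan2(d[1],d[0])))
```

```text
t1 [28.1  0.7]
t2 [80.7  1. ]
sh [135.2   1.7]
spout [140.31408255   1.30827692] [160.9554068    2.16767392] 2.3841202438076947
```

All three are within tolerance and the arm is clear, so I'm handing in.

```bash
python3 -c "
from bench import *
print(current_t(),current_contact_force()); close_job()"
```

```text
31.8667 [ 0.56985515  1.40217903 -0.21742821]
the job is handed in; nothing more can be done
```

I slid both tins and then the shaker into the lane by gripping each above rail height. Each one was pushed gently until the force reading showed contact with the stop or the piece ahead. The shaker was turned about 49° on the way. I handed in at 31.9 s of the 67 s allowed.

| Check in the last wrist picture | Measured | Allowed |
|---|---|---|
| First tin from the stop | 28 mm | 15–33 mm |
| Second tin from the stop | 81 mm | 70–91 mm |
| Shaker from the stop | 135 mm | 120–147 mm |
| Furthest off the centreline | 1.7 mm | 12 mm |
| Spout angle to the lane axis | 2.4° (0.04 rad) | 0.26 rad |

- **Condition:** all three looked upright, and the gripper was clear of everything.
- **Bystanders:** the jar, bottle and carton looked unmoved in the picture after the first tin. I did not measure them again at the end, but the later paths stayed well away from them.
- **Disagreement:** my first lane position from the two fixed cameras differed by 10–28 mm in x. I used the wrist-camera fit instead, which matched the known lane shape to within about 1 pixel.

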